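# Tension the blade of the bread saw

### The job

The blade of the bread saw on the worktop is slack. Take the bar of the tension wheel on top of the saw's metal frame and wind it clockwise (seen from above) until the resistance turns firm, then stop without forcing it far past that point, and let go. Leave the fence's small lock knob on the board and the kitchen timer as they are.

Things in the scene. Friction and masses are not known exactly. Their poses are not given: they have to be found in the camera images.
- tension_wheel (a joint): Bread saw's tension wheel on its upright axis: rad, 0 slack, grows clockwise from above, starts at 0.2 to 0.7. Even drag of 0.12 N m up to 1.4, where the slack is out, this reading ends and the resistance turns firm: more turning strains blade_spring. Let go, it stays. At 1.4 the bar is in line with the saw's arm. Wall cabinets hang 0.57 m above the worktop, left of and behind the saw.
- wheel_grip (a point): On the wheel's axis, amid its grip bar; turns with it. x along the bar, z up. Black disc 76 mm across, 10 mm thick, carrying an upright bar 60 long, 12 thick, 37 mm tall. Point: 20 mm above the disc, 17 below the bar's top, 185 above the worktop. On the free end of the 34 mm wide aluminium arm of the fixed saw (board 220x170x20 mm), above its upright blade; highest part of the saw.
- fence_knob (a joint): Small black lock knob (26 mm across) of the wooden fence low on the saw's board, 77 mm from the wheel's axis, top 69 mm above the worktop. rad, starts at 0, grows clockwise. Not to be turned.
- timer: Round red kitchen timer with a white ridged dial, 63 mm across, 48 mm tall, loose, to the left or right of the saw (a mug stands on the other side); origin at the centre of its underside. Not to be disturbed.
- blade_spring (a joint): How far the wheel, with the drum under it, has been forced on past its firm point: rad, 0 until the wheel reaches 1.4. The first motion takes 0.15 N m, each further rad 2 N m more; a few hundredths to 0.2 is a firm feel, past 0.4 the blade is overstrained. Let go, it springs back to under 0.1.

How it is judged (in metres and radians):
At the end, for the whole second after the job is handed in: The tension wheel has been let go and rests wound to its firm point: its joint above 1.25 rad (firm is 1.4), the blade spring strained by less than 0.2 rad, and the wheel not turning (under 0.05 rad/s) (value of joint tension_wheel above 1.25 rad and value of joint blade_spring below 0.2 rad and velocity of joint tension_wheel between -0.05 and 0.05 rad/s); the robot touches nothing.
It fails at once if the wheel is forced more than 0.4 rad past its firm point (value of joint blade_spring above 0.4 rad).
It fails at once if the fence's lock knob is turned by more than 0.25 rad (value of joint fence_knob above 0.25 rad).
It fails at once if the timer is moved by more than 30 mm (distance of timer from where it was at the start of the episode above 0.03 m).
It also fails if it takes over 43 s, if anything falls off the work surface, if the arm or the gripper's body presses on something with over 40 N, if the wrist force passes 120 N, or if a joint passes its speed limit or range.

### The arm

A 7-joint arm with a two-finger parallel gripper is mounted at the origin on a cart in front of the work surface, level with it; the furniture and walls round the work are solid. World frame = base frame: x ahead of the robot, y to its left, z up, the work surface at z = 0. Lengths are in mm, angles in rad, forces in N, time in s.
With the tool pointing down it reaches from about 400 to 850 mm from the base axis. Payload 6.9 kg.
Tool frame: the origin (TCP) lies where the fingers leave the gripper's body, on its centre line; the fingertips stand 73 mm ahead of it and the grasp point (between the pads) lies 54 mm ahead of it; z points along the fingers, y is the line along which they close (so a half turn about z gives the same grasp; the last joint's range is limited). The gripper opens to 85 mm and grips with 20 to 120 N. Pads are 22 mm wide; open, the fingers measure 114 mm over their backs; the gripper's body (76 mm by 85 mm) begins 54 mm behind the grasp point. The pads swing forward as they close: fully open they stand 13 mm farther back than shut.
Start: joints at [-1.23, 0.507, -0.238, 1.5, 0.126, 1.149, -0.155], TCP at [146.034, 607.691, 303.875] pointing down, gripper open.
Joint ranges: [-3.08, 3.08], [-0.24, 2.05], [-1.43, 1.35], [0, 2.5], [-1.52, 4.66], [0.17, 1.96], [-2.89, 2.89]. Speed limits (rad/s): [2.39, 2.39, 3.14, 3.14, 3.14, 3.14, 3.14].

### API

Orientations are given as [roll, pitch, yaw] about the fixed x, y, z axes, in that order (R = Rz(yaw) Ry(pitch) Rx(roll)).
In Python, from plant import ctrl gives the robot as it stands.
- The arm moves only by the tool carry_out, never from a script. Its argument "plan" is a list of rows, each an object with "hand": the closure in counts, from 0 (fully open) to 255 (shut); "linear": the shift along the tool's x, y, z in units of 80 cm (1.0 is 80 cm), a list of three; "twist": the turn about the tool's z in units of 45 degrees (1.0 is 45 degrees). A call has 1 to 20 rows; each row is the pose to reach, as a shift and turn from the pose commanded when the call began, along the tool's axes at that moment; what a row does not reach only later rows make up. A row lasts 1/10 s, in which the tool goes at most 50 mm and 8.59 degrees, less where a joint would pass 70% of its speed; a pose out of reach is approached as far as the arm can. A call with a number of a shift or a turn outside -1 to 1 is refused whole. A call with a gripper value outside its range is refused whole. The fingers move at their own pace and stop on an object; "grip_force" is the grip in N (left out, the last holds). Time passes only in rows, so rows that repeat a pose let the fingers close. It gives the time, the measured TCP pose, the force, the opening and the grip force at its end, in the units of the state.
- ctrl.observe(): the state, without advancing time (a new reading comes with each control period).
- ctrl.get_image(name): name is "scene" or "top"; returns a dict with "color" (480x640x3 uint8, red, green, blue), "mtx" (3x3 intrinsics, pixels), "D" ([k1, k2, p1, p2, k3] as OpenCV has them; the pictures are not rectified), "position" and "orientation" of the camera in the world. Camera axes: x right, y down, z forward; pixel columns grow to the right and rows downward; lengths in mm; the calibration is good to about 2 mm. A picture is of the moment at which its call begins. There is no depth.
- ctrl.hand_in(): hands the job in; it is judged then, once.
The state is a dict: "clock": time; "joint_positions": joint angles; "joint_velocities": joint speeds; "joint_torque": joint torques, N m; "tcp_pos": TCP position; "ee_rot": TCP orientation; "ft_force": force on the tool from outside, world axes, zero at the start; "ft_torque": the same for the moment, N m; "grip_width": finger opening in mm; "finger_force": force on a finger pad.
Only numpy, scipy, OpenCV 4.12 (cv2) and the standard library are available. Lean on these libraries where they do the work, as an engineer would, in place of code of your own. Each camera call takes 0.05 s, during which the arm holds its last target. There are 200 camera calls.

## Working session

There is one attempt and no reset: what is moved stays moved. The work goes in short steps, Python scripts to look and compute and a tool call to move; the robot and the scene stay as the last step left them, time stands still between calls to the robot, and variables do not carry over. Pictures are saved under pics/ and viewed, at most 10 in all, crops included, and the job is handed in when it is done.

Besides the shell and the picture viewer there is one more tool, called after "Call:" in YAML: its name, and indented under it one key for each argument. carry_out: Moves the arm, as the interface text tells. Shifts and turns lie within -1 to 1; 1 stands for 80 cm of shift or 45 degrees of turn. Its arguments: {"type":"object","properties":{"plan":{"type":"array"},"grip_force":{"type":"number"}},"required":["plan"]}

```bash
mkdir -p pics
python3 - <<'E'
from plant import ctrl
import cv2
print(ctrl.observe())
for n in("scene","top"):
    i=ctrl.get_image(n);cv2.imwrite(f"pics/{n}0.png",i["color"][:,:,::-1]);print(n,i["mtx"],i["D"],i["position"],i["orientation"])
E
```

```text
{'clock': 0.0, 'joint_positions': array([-1.22948283,  0.50837006, -0.23751493,  1.50112664,  0.12568095,
        1.14890063, -0.15481495]), 'joint_velocities': array([ 1.27729534e-04, -2.06806246e-03,  2.96503831e-03, -8.17908642e-04,
       -2.35184431e-03, -1.04331140e-05, -5.98665165e-04]), 'joint_torque': array([ 8.18044064e-04, -6.20601797e+01, -2.18605824e+00, -2.49651307e+01,
        1.27633370e-02,  1.19480005e-02,  8.38329811e-06]), 'tcp_pos': array([146.00888971, 607.3256456 , 303.01133168]), 'ee_rot': array([-3.13977471e+00,  1.74221353e-05,  2.90576440e+00]), 'ft_force': array([-0.26198933,  0.26159465,  0.51201754]), 'ft_torque': array([0.02475939, 0.03543146, 0.02619111]), 'finger_force': 0.0, 'grip_width': 85.74404265805177}
scene [[535.89641101   0.         321.58661205]
 [  0.         535.89641101 252.77757463]
 [  0.           0.           1.        ]] [-0.00885691  0.          0.          0.          0.        ] [ 405.27126898 -802.45743018 1271.05073854] [-2.56667137 -0.00617604 -0.03374371]
top [[475.22885785   0.         321.27927398]
 [  0.         475.22885785 240.78640504]
 [  0.           0.           1.        ]] [-0.04621703  0.          0.          0.          0.        ] [ 326.91144623  -56.71276836 1180.61648007] [-3.03510417  0.00658616 -1.58065167]
```

View pics/scene0.png

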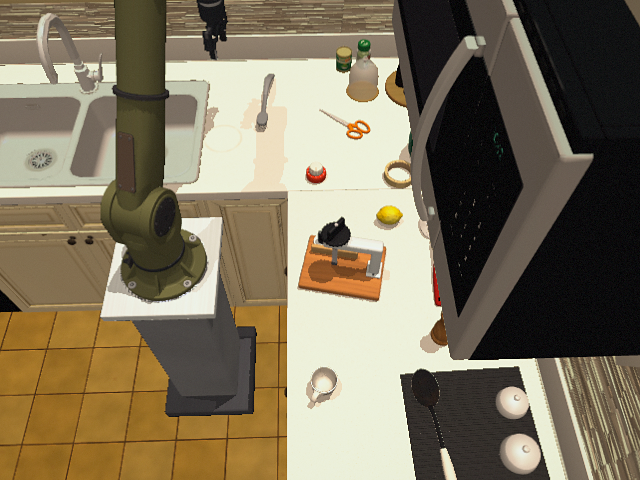

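View pics/top0.png

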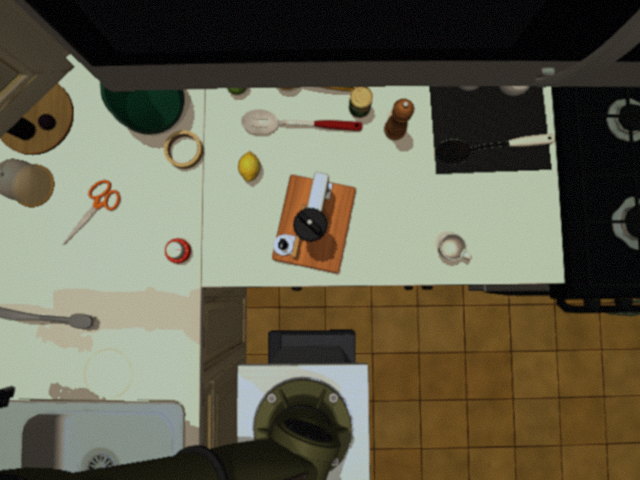

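The scene view shows the saw at about (340,265), with the wheel at (335,233). The top view shows the wheel at about (311,223), the arm running up to (320,180), the timer at (177,250) and the mug at (452,247). I'll enlarge both.

Run:
```python
import cv2,numpy as np
a=cv2.imread("pics/top0.png")[160:280,265:365];b=cv2.imread("pics/scene0.png")[205:305,295:395]
f=lambda m,s:cv2.resize(m,None,fx=s,fy=s,interpolation=cv2.INTER_CUBIC)
A=f(a,4);B=f(b,4)
B=cv2.copyMakeBorder(B,0,80,0,0,0)
cv2.imwrite("pics/crop.png",cv2.convertScaleAbs(np.hstack([A,B]),alpha=1.5,beta=15))
```

```text
(no output)
```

View pics/crop.png

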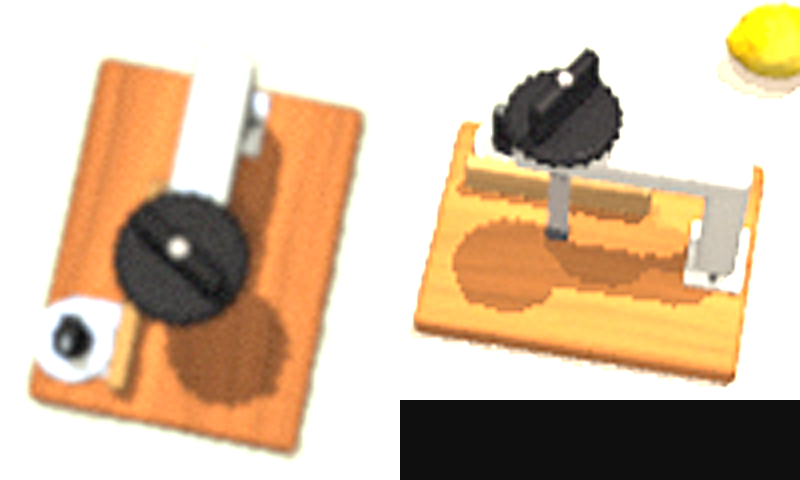

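```bash
cat > h.py <<'E'
import numpy as np,cv2
from scipy.spatial.transform import Rotation as R
from plant import ctrl
def ray(i,uv):
    p=cv2.undistortPoints(np.array([[uv]],float),i["mtx"],np.array(i["D"]))[0,0]
    return np.array(i["position"]),R.from_euler("xyz",i["orientation"]).as_matrix()@np.array([*p,1])
def at(i,uv,z):
    c,d=ray(i,uv);return c+d*(z-c[2])/d[2]
E
python3 - <<'E'
from h import *
t=ctrl.get_image("top");s=ctrl.get_image("scene")
T=lambda x,y:(265+(x+.5)/4-.5,160+(y+.5)/4-.5)
S=lambda x,y:(295+(x-400+.5)/4-.5,205+(y+.5)/4-.5)
np.set_printoptions(precision=1,suppress=True)
def ang(a,b): d=b-a;return np.degrees(np.arctan2(d[1],d[0])),np.linalg.norm(d)
print("dot",at(t,T(178,247),202),at(s,S(565,78),202))
print("disc",at(t,T(181,258),165),at(s,S(562,118),165))
a,b=at(t,T(222,294),202),at(t,T(138,210),202);print("bar top",a,b,ang(a,b))
a,b=at(s,S(533,104),202),at(s,S(594,56),202);print("bar scn",a,b,ang(a,b))
a,b=at(t,T(203,192),150),at(t,T(227,62),150);print("arm",a,b,ang(a,b))
a,b=at(t,T(30,395),20),at(t,T(100,60),20);print("boardL",a,b,ang(a,b))
a,b=at(t,T(295,452),20),at(t,T(363,108),20);print("boardR",a,b,ang(a,b))
print("knob",at(t,T(72,336),69),"timer",at(t,(177,250),48),"mug",at(t,(452,247),80))
E
```

```text
dot [472.5 -26.4 202. ] [473.3 -27.4 202. ]
disc [472.  -26.8 165. ] [472.2 -31.5 165. ]
bar top [447.6 -49.1 202. ] [492.2  -5.7 202. ] (np.float64(44.206366016055085), np.float64(62.209947112577446))
bar scn [452.8 -46.4 202. ] [492.  -11.1 202. ] (np.float64(41.95281793184862), np.float64(52.81191140972915))
arm [510.6 -38.8 150. ] [583.5 -52.7 150. ] (np.float64(-10.807406746352374), np.float64(74.18197549487392))
boardL [409.   70.5  20. ] [618.   27.1  20. ] (np.float64(-11.734360538070453), np.float64(213.50497074327907))
boardR [372.5 -91.2  20. ] [ 585.6 -136.4   20. ] (np.float64(-11.979811178460741), np.float64(217.85802709126705))
knob [440.   40.5  69. ] timer [429.4 297.1  48. ] mug [ 426.9 -355.    80. ]
```

The wheel axis is at (472.5, −27), and both cameras agree. The bar heads 43° and the arm −11.7°, which leaves about 55° to wind, so the wheel starts near 0.45 rad. The knob is 75 mm from the axis, as expected. Next I'll write a converter from world targets to move numbers.

```bash
cat >> h.py <<'E'
def rel(p0,y0,p,yaw):
    M=R.from_euler("xyz",[np.pi,0,np.radians(y0)]).as_matrix()
    return (M.T@(np.array(p,float)-p0)/800).round(4),round((y0-yaw)/45,4)
E
python3 - <<'E'
from h import *
W=[([146,607.7,303.9],166.5),([330,430,305],140),([450,200,305],100),([472.5,-27,305],65)]
for a,b in zip(W,W[1:]): print(rel(*a,*b))
E
```

```text
(array([-0.2755, -0.1623, -0.0014]), 0.5889)
(array([-0.2997, -0.1238, -0.    ]), 0.8889)
(array([-0.2843, -0.0216, -0.    ]), 0.7778)
```

Call:
carry_out:
  plan:
    - {"hand":0,"linear":[-0.069,-0.04,0],"twist":0.15}
    - {"hand":0,"linear":[-0.138,-0.08,0],"twist":0.3}
    - {"hand":0,"linear":[-0.2,-0.12,0],"twist":0.45}
    - {"hand":0,"linear":[-0.2755,-0.162,-0.0014],"twist":0.589}
    - {"hand":0,"linear":[-0.2755,-0.162,-0.0014],"twist":0.589}
    - {"hand":0,"linear":[-0.2755,-0.162,-0.0014],"twist":0.589}
    - {"hand":0,"linear":[-0.2755,-0.162,-0.0014],"twist":0.589}
    - {"hand":0,"linear":[-0.2755,-0.162,-0.0014],"twist":0.589}

```text
clock: 1.0
tcp_pos: [329.0, 431.2, 305.0]
ee_rot: [-3.142, -0.001, 2.445]
ft_force: [-0.1, 0.3, 0.4]
grip_width: 85.2
finger_force: 0.0
```

Call:
carry_out:
  plan:
    - {"hand":0,"linear":[-0.06,-0.0248,0],"twist":0.18}
    - {"hand":0,"linear":[-0.12,-0.05,0],"twist":0.36}
    - {"hand":0,"linear":[-0.18,-0.0744,0],"twist":0.54}
    - {"hand":0,"linear":[-0.24,-0.099,0],"twist":0.72}
    - {"hand":0,"linear":[-0.2997,-0.1238,0],"twist":0.889}
    - {"hand":0,"linear":[-0.2997,-0.1238,0],"twist":0.889}
    - {"hand":0,"linear":[-0.2997,-0.1238,0],"twist":0.889}
    - {"hand":0,"linear":[-0.2997,-0.1238,0],"twist":0.889}
    - {"hand":0,"linear":[-0.2997,-0.1238,0],"twist":0.889}

```text
clock: 1.9
tcp_pos: [448.9, 202.8, 304.8]
ee_rot: [-3.141, -0.001, 1.75]
ft_force: [-0.1, 0.1, -0.2]
grip_width: 85.6
finger_force: 0.0
```

Call:
carry_out:
  plan:
    - {"hand":0,"linear":[-0.06,-0.0045,0],"twist":0.16}
    - {"hand":0,"linear":[-0.12,-0.009,0],"twist":0.32}
    - {"hand":0,"linear":[-0.18,-0.0136,0],"twist":0.48}
    - {"hand":0,"linear":[-0.24,-0.018,0],"twist":0.64}
    - {"hand":0,"linear":[-0.2843,-0.0216,0],"twist":0.778}
    - {"hand":0,"linear":[-0.2843,-0.0216,0],"twist":0.778}
    - {"hand":0,"linear":[-0.2843,-0.0216,0],"twist":0.778}
    - {"hand":0,"linear":[-0.2843,-0.0216,0],"twist":0.778}
    - {"hand":0,"linear":[-0.2843,-0.0216,0],"twist":0.778}

```text
clock: 2.8
tcp_pos: [472.4, -24.8, 304.9]
ee_rot: [-3.141, -0.0, 1.138]
ft_force: [-0.2, 0.1, 0.1]
grip_width: 85.0
finger_force: 0.0
```

Call:
carry_out:
  plan:
    - {"hand":0,"linear":[0,0,0],"twist":0.16}
    - {"hand":0,"linear":[0,0,0],"twist":0.32}
    - {"hand":0,"linear":[0,0,0],"twist":0.489}
    - {"hand":0,"linear":[0,0,0],"twist":0.489}
    - {"hand":0,"linear":[0,0,0],"twist":0.489}
    - {"hand":0,"linear":[0,0,0.02],"twist":0.489}
    - {"hand":0,"linear":[0,0,0.04],"twist":0.489}
    - {"hand":0,"linear":[0,0,0.055],"twist":0.489}
    - {"hand":0,"linear":[0,0,0.0713],"twist":0.489}
    - {"hand":0,"linear":[0,0,0.0713],"twist":0.489}
    - {"hand":0,"linear":[0,0,0.0713],"twist":0.489}
    - {"hand":0,"linear":[0,0,0.0713],"twist":0.489}

```text
clock: 4.0
tcp_pos: [472.7, -26.8, 248.6]
ee_rot: [3.141, -0.001, 0.751]
ft_force: [0.8, 0.4, -0.6]
grip_width: 85.3
finger_force: 0.0
```

Run:
```python
from h import *
a=ctrl.get_image("top")["color"][160:280,255:375,::-1];b=ctrl.get_image("scene")["color"][150:270,275:395,::-1]
m=np.hstack([a,b]);cv2.imwrite("pics/c2.png",cv2.convertScaleAbs(cv2.resize(m,(800,400),interpolation=cv2.INTER_CUBIC),alpha=1.5,beta=15))
o=ctrl.observe();print(o["joint_positions"],o["tcp_pos"],o["ft_force"],o["ft_torque"])
```

```text
[-0.31536599  0.36001372  0.4391861   1.97431979 -0.20137829  0.84789306
 -0.58730876] [472.70642955 -26.82535551 248.58970499] [-0.62627646 -0.54347983 -0.68148663] [-0.02451518 -0.00115847  0.07300313]
```

View pics/c2.png

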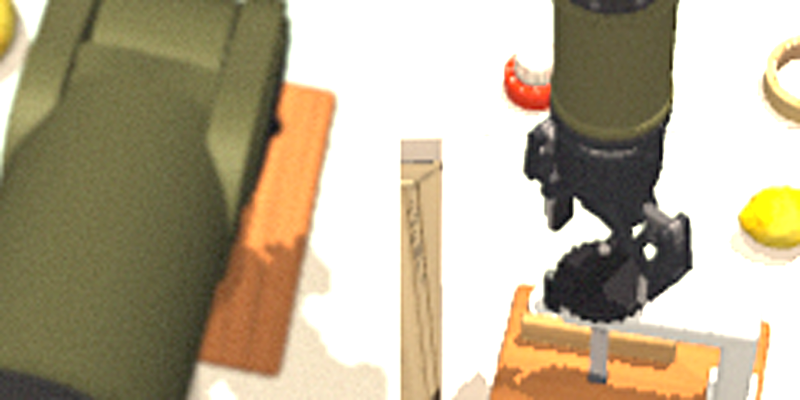

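The fingers stand astride the wheel above the disc. Closing at a modest force, so that the pad width also limits the torque.

Call:
carry_out:
  plan:
    - {"hand":255,"linear":[0,0,0],"twist":0}
    - {"hand":255,"linear":[0,0,0],"twist":0}
    - {"hand":255,"linear":[0,0,0],"twist":0}
    - {"hand":255,"linear":[0,0,0],"twist":0}
    - {"hand":255,"linear":[0,0,0],"twist":0}
    - {"hand":255,"linear":[0,0,0],"twist":0}
    - {"hand":255,"linear":[0,0,0],"twist":0}
    - {"hand":255,"linear":[0,0,0],"twist":0}
    - {"hand":255,"linear":[0,0,0],"twist":0}
    - {"hand":255,"linear":[0,0,0],"twist":0}
    - {"hand":255,"linear":[0,0,0],"twist":0}
    - {"hand":255,"linear":[0,0,0],"twist":0}
  grip_force: 40

```text
clock: 5.3
tcp_pos: [472.3, -26.4, 248.0]
ee_rot: [-3.141, -0.0, 0.75]
ft_force: [-2.5, 4.3, 4.8]
grip_width: 11.6
finger_force: 41.5
```

Run:
```python
from h import *
o=ctrl.observe();print(o["ft_force"],o["ft_torque"],o["ee_rot"],o["grip_width"])
```

```text
[-2.49783782  4.29986499  4.82014248] [1.04943374 0.47901789 0.08233604] [-3.14103583e+00 -3.26936305e-04  7.50211199e-01] 11.557414079595363
```

Call:
carry_out:
  plan:
    - {"hand":255,"linear":[0,0,0],"twist":0.08}
    - {"hand":255,"linear":[0,0,0],"twist":0.16}
    - {"hand":255,"linear":[0,0,0],"twist":0.24}
    - {"hand":255,"linear":[0,0,0],"twist":0.32}
    - {"hand":255,"linear":[0,0,0],"twist":0.4}
    - {"hand":255,"linear":[0,0,0],"twist":0.48}
    - {"hand":255,"linear":[0,0,0],"twist":0.56}
    - {"hand":255,"linear":[0,0,0],"twist":0.64}
    - {"hand":255,"linear":[0,0,0],"twist":0.72}
    - {"hand":255,"linear":[0,0,0],"twist":0.8}
    - {"hand":255,"linear":[0,0,0],"twist":0.88}
    - {"hand":255,"linear":[0,0,0],"twist":0.88}

```text
clock: 6.5
tcp_pos: [472.2, -26.2, 248.0]
ee_rot: [-3.141, 0.001, 0.057]
ft_force: [-2.7, 4.5, 6.3]
grip_width: 11.1
finger_force: 41.4
```

```bash
cat > o.py <<'E'
from h import *
o=ctrl.observe();print(o["clock"],o["ft_force"],o["ft_torque"],np.degrees(o["ee_rot"]),o["grip_width"],o["joint_positions"][6])
E
python3 o.py
```

```text
6.5 [-2.69494625  4.45515795  6.28192334] [ 1.26365354  0.58599006 -0.11221338] [-1.79945083e+02  3.24384252e-02  3.25488820e+00] 11.071447342615274 -1.167448167648473
```

Call:
carry_out:
  plan:
    - {"hand":255,"linear":[0,0,0],"twist":0.05}
    - {"hand":255,"linear":[0,0,0],"twist":0.1}
    - {"hand":255,"linear":[0,0,0],"twist":0.15}
    - {"hand":255,"linear":[0,0,0],"twist":0.2}
    - {"hand":255,"linear":[0,0,0],"twist":0.2}
    - {"hand":255,"linear":[0,0,0],"twist":0.2}

```text
clock: 7.1
tcp_pos: [472.2, -26.2, 248.0]
ee_rot: [-3.141, 0.001, -0.098]
ft_force: [-2.9, 5.8, 6.1]
grip_width: 11.1
finger_force: 41.4
```

```bash
python3 o.py
```

```text
7.1 [-2.885095    5.83926892  6.06221218] [ 1.27517519  0.52489311 -0.14280846] [-1.79937885e+02  3.79643175e-02 -5.63497875e+00] 11.10945111528819 -1.2943589784430882
```

Call:
carry_out:
  plan:
    - {"hand":255,"linear":[0,0,0],"twist":0.04}
    - {"hand":255,"linear":[0,0,0],"twist":0.08}
    - {"hand":255,"linear":[0,0,0],"twist":0.12}
    - {"hand":255,"linear":[0,0,0],"twist":0.12}
    - {"hand":255,"linear":[0,0,0],"twist":0.12}

```text
clock: 7.6
tcp_pos: [472.2, -26.2, 248.0]
ee_rot: [-3.141, 0.001, -0.192]
ft_force: [-2.9, 6.6, 6.1]
grip_width: 11.3
finger_force: 41.4
```

```bash
python3 o.py
```

```text
7.6 [-2.85081403  6.62820315  6.08196065] [ 1.28318555  0.55614366 -0.07821882] [-1.79939872e+02  4.28337580e-02 -1.10274743e+01] 11.297808792325668 -1.3708054104348493
```

Call:
carry_out:
  plan:
    - {"hand":255,"linear":[0,0,0],"twist":0.03}
    - {"hand":255,"linear":[0,0,0],"twist":0.06}
    - {"hand":255,"linear":[0,0,0],"twist":0.06}
    - {"hand":255,"linear":[0,0,0],"twist":0.06}

```text
clock: 8.0
tcp_pos: [472.2, -26.1, 248.0]
ee_rot: [-3.141, 0.001, -0.239]
ft_force: [-1.5, 5.6, 5.7]
grip_width: 11.2
finger_force: 41.5
```

```bash
python3 o.py
```

```text
8.0 [-1.4997414   5.60090615  5.68998736] [1.41227576 0.51809146 0.01007732] [-1.79941938e+02  4.91779617e-02 -1.37102832e+01] 11.226108657400468 -1.408790325122455
```

Call:
carry_out:
  plan:
    - {"hand":255,"linear":[0,0,0],"twist":0.03}
    - {"hand":255,"linear":[0,0,0],"twist":0.05}
    - {"hand":255,"linear":[0,0,0],"twist":0.05}
    - {"hand":255,"linear":[0,0,0],"twist":0.05}

```text
clock: 8.4
tcp_pos: [472.2, -26.1, 248.0]
ee_rot: [-3.141, 0.001, -0.278]
ft_force: [-3.0, 5.6, 6.3]
grip_width: 11.5
finger_force: 41.6
```

```bash
python3 o.py; python3 o.py
```

```text
8.4 [-3.02605401  5.63688987  6.25346877] [1.34715522 0.53895386 0.12856083] [-1.79945196e+02  5.12325950e-02 -1.59482794e+01] 11.485383768226214 -1.4403043117996968
8.4 [-3.02605401  5.63688987  6.25346877] [1.34715522 0.53895386 0.12856083] [-1.79945196e+02  5.12325950e-02 -1.59482794e+01] 11.485383768226214 -1.4403043117996968
```

The torque now climbs about 2–3 N m/rad right around the arm's line, so the wheel is at its firm point with roughly 0.1 rad of strain. Letting go and lifting straight up.

Call:
carry_out:
  plan:
    - {"hand":0,"linear":[0,0,0],"twist":0}
    - {"hand":0,"linear":[0,0,0],"twist":0}
    - {"hand":0,"linear":[0,0,0],"twist":0}
    - {"hand":0,"linear":[0,0,0],"twist":0}
    - {"hand":0,"linear":[0,0,0],"twist":0}
    - {"hand":0,"linear":[0,0,0],"twist":0}
    - {"hand":0,"linear":[0,0,0],"twist":0}
    - {"hand":0,"linear":[0,0,0],"twist":0}
    - {"hand":0,"linear":[0,0,-0.02],"twist":0}
    - {"hand":0,"linear":[0,0,-0.04],"twist":0}
    - {"hand":0,"linear":[0,0,-0.06],"twist":0}
    - {"hand":0,"linear":[0,0,-0.08],"twist":0}
    - {"hand":0,"linear":[0,0,-0.08],"twist":0}
    - {"hand":0,"linear":[0,0,-0.08],"twist":0}

```text
clock: 9.8
tcp_pos: [472.3, -26.7, 311.8]
ee_rot: [-3.141, -0.0, -0.279]
ft_force: [0.1, 0.0, 0.4]
grip_width: 85.6
finger_force: 0.0
```

```bash
python3 o.py
python3 - <<'E'
from h import *
b=ctrl.get_image("scene")["color"][150:310,275:395,::-1]
cv2.imwrite("pics/c3.png",cv2.convertScaleAbs(cv2.resize(b,(450,600),interpolation=cv2.INTER_CUBIC),alpha=1.5,beta=15))
E
```

```text
9.8 [0.14065271 0.02242473 0.42829787] [ 0.07477792 -0.0079453   0.03460088] [-1.79977951e+02 -1.12225593e-02 -1.59704811e+01] 85.554140012882 -1.5186133249127218
```

View pics/c3.png

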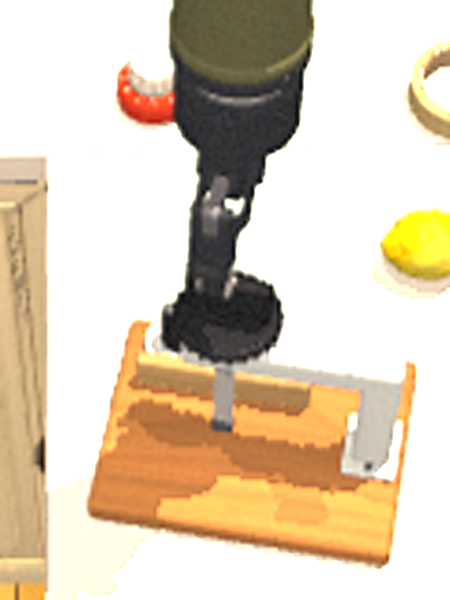

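The gripper is clear of the saw, but it hides the bar. Moving it aside to check.

Call:
carry_out:
  plan:
    - {"hand":0,"linear":[0,-0.05,0],"twist":0}
    - {"hand":0,"linear":[0,-0.1,0],"twist":0}
    - {"hand":0,"linear":[0,-0.15,0],"twist":0}
    - {"hand":0,"linear":[0,-0.2,0],"twist":0}
    - {"hand":0,"linear":[0,-0.2,0],"twist":0}
    - {"hand":0,"linear":[0,-0.2,0],"twist":0}
    - {"hand":0,"linear":[0,-0.2,0],"twist":0}
    - {"hand":0,"linear":[0,-0.2,0],"twist":0}

```text
clock: 10.65
tcp_pos: [516.2, 125.5, 311.9]
ee_rot: [3.141, 0.0, -0.281]
ft_force: [-0.3, -0.5, 0.3]
grip_width: 85.2
finger_force: 0.0
```

Run:
```python
from h import *
a=ctrl.get_image("top")["color"][160:280,265:365,::-1];b=ctrl.get_image("scene")["color"][190:310,295:395,::-1]
m=np.hstack([a,b]);cv2.imwrite("pics/c4.png",cv2.convertScaleAbs(cv2.resize(m,(800,480),interpolation=cv2.INTER_CUBIC),alpha=1.8,beta=15))
```

```text
(no output)
```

View pics/c4.png

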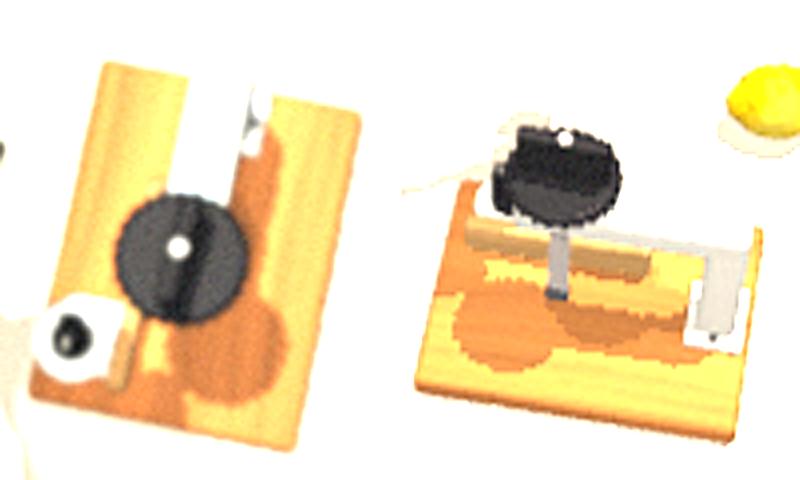

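In both views the bar lies in line with the saw's arm, and the dot is still on the axis at crop (178,247). The knob hasn't moved.

```bash
python3 -c "
from plant import ctrl
print(ctrl.hand_in())"
```

```text
the job is handed in; nothing more can be done
None
```

The tension wheel is wound clockwise to its firm point, with its bar in line with the saw's arm and an estimated 0.1 rad of strain when I stopped. It has been let go, the lock knob and timer were not touched, and the job is handed in; no verdict came back.

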